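Hold the test-fixture lid open

TASK

Set the hand valve's lever upright so the fixture's probes drop, and only then lift the circuit-board test fixture's lid by its bar handle to 60 degrees from closed (within 5 degrees) and keep it there for a colleague to take the board out. The lid falls shut if let go, so finish while still holding it still by the bar. Leave the lever upright and do not disturb the other things on the bench.

Things in the scene. Friction and masses are not known exactly. Their poses are not given: they have to be found in the camera images.
- valve: The hand valve, bolted down: dark 80 x 60 x 10 mm foot plate with two upright aluminium cheeks 50 x 14 mm, 55 mm high, and a lever between them. Origin at the centre of its underside; z up; the lever swings in its x-z plane about its own y axis, the pivot lying 45 mm straight above the origin. The valve may stand left or right of the fixture, turned by up to 0.3 rad.
- valve_lever (a joint): Angle of the lever, rad: 0 is upright, negative leans to the valve's -x (towards the robot), positive to its +x; stops at -1.0 and +1.0. Takes 0.5 to 2 N at the grip to move; stays where it is left, no detents. It starts leaning towards the robot by 0.4 to 0.95 rad.
- lever_grip (a point): Centre of the lever's black cylindrical grip, 95 mm from the pivot. The grip is 22 mm in diameter and 44 mm long, along the lever, its far end 117 mm from the pivot; below it a 12 mm steel rod.
- fixture: The circuit-board test fixture, fixed: grey box 200 (x) x 240 (y) mm, 55 mm high with a black rim up to 75 mm, a green board on top, under a hinged lid. Origin at the centre of its underside; z up, -x towards its front, where the lid's bar handle is. Turned by up to 0.2 rad.
- lid (a joint): Opening angle of the lid, rad: 0 closed (as it starts), growing as the front edge rises, stop at 1.4. Aluminium frame with a clear panel, 200 mm from hinge to front edge, 220 mm wide, 12 mm thick, about 0.5 kg; its weight and a light spring shut it from any angle (2 to 5 N to lift it at the bar). 60 degrees is 1.047.
- lid_hinge (a point): Middle of the lid's hinge line, which runs along the fixture's y, 100 mm behind (+x of) the fixture's origin and 77 mm above the table.
- lid_bar (a point): The lid's handle: a round black bar 14 mm in diameter, 120 mm long, 45 mm in front of the lid's front edge, on two 10 mm posts 112 mm apart. This point is the middle of the bar's axis, 245 mm from the hinge line along the lid and 6 mm above it across the lid (83 mm above the table when shut); turns with the lid. 38 mm is free between bar and lid.
- tip_cleaner: Bystander: round steel soldering-tip cleaner, 88 mm across, 60 mm high, loose; it stands in the place left or right of the fixture where the valve is not. Origin: centre of underside.
- board_a: Bystander: loose green circuit board 100 x 80 mm, 14 mm high with its parts, in front of the fixture. Origin: centre of underside.
- board_b: Bystander: loose green circuit board 110 x 90 mm, 14 mm high with its parts, far left. Origin: centre of underside.
- screwdriver: Bystander: loose screwdriver lying across in front of the fixture, under 35 mm high. Origin: under its middle.
- spool: Bystander: grey spool, 60 mm across, 48 mm high, behind right. Origin: centre of underside.
- jar: Bystander: white jar with black cap, 60 mm across, 80 mm high, behind left. Origin: centre of underside.
- parts_tray: Bystander: divided open tray 140 x 100 x 30 mm, far right. Origin: centre of underside.
Mind the look-alikes: they are no part of the job. What is shaped like the valve but orange or purple is not meant.

How it is judged:
By the outcome, as a careful person would: the job done as asked, in the order asked, and still so for the second after the job is handed in, while the arm keeps its last pose, push and grip.
It also fails if it takes over 51 s, if anything falls off the work surface, if the arm or the gripper's body presses on something with over 40 N, if the wrist force passes 120 N, or if a joint passes its speed limit or range.

ROBOT

A 7-joint arm with a two-finger parallel gripper is mounted at the origin on the work surface. World frame = base frame: x ahead of the robot, y to its left, z up, the work surface at z = 0. Lengths are in m, angles in rad, forces in N, time in s.
With the tool pointing down it reaches from about 0.425 to 0.925 m from the base axis. Payload 6.8 kg.
Tool frame: the origin (TCP) lies between the finger pads; the fingertips stand r.tip_extent ahead of it and the grasp point (between the pads) lies 5 mm behind it (r.tip_extent is the distance from the TCP to the fingertips, in m); y points along the fingers, x is the direction in which the jaws open and shut, and the axes are right-handed (so a half turn about y gives the same grasp; the last joint's range is limited). The gripper opens to 85 mm and grips with 20 to 120 N. Pads are 22 mm wide; open, the fingers measure 114 mm over their backs; the gripper's body (76 mm by 85 mm) begins 54 mm behind the grasp point. The pads swing forward as they close: fully open they stand 13 mm farther back than shut.
Start: joints at [-1.242, 0.477, 0.022, 1.555, -0.011, 1.109, -0.083], TCP at [0.286, 0.612, 0.245] pointing down, gripper open.
Joint ranges: [-2.96, 2.96], [-0.34, 2.1], [-1.41, 1.46], [0.24, 2.44], [-1.37, 4.51], [0.17, 1.92], [-2.96, 2.96]. Speed limits (rad/s): [2.39, 2.39, 3.14, 3.14, 3.14, 3.14, 3.14].

INTERFACE

Orientations are given as a rotation vector (axis times angle).
In Python, from bench import r gives the robot as it stands.
- The arm moves only by the tool send_rows, never from a script. Its argument "plan" is a list of rows, each a list of 5 numbers: the shift along the tool's x, y, z in cm, then the turn about the tool's y in degrees, then the opening, from 0 (shut) to 1 (fully open). In form: [[dx, dy, dz, spin, grip], ...]. A call has 1 to 12 rows; each row shifts and turns the commanded pose from where the row before left it, along the tool's axes as they then stand; what a row does not reach is not made up. A row lasts 1/8 s, in which the tool goes at most 62.5 mm and 10.7 degrees, less where a joint would pass 70% of its speed; a pose out of reach is approached as far as the arm can. A call is refused whole if a number of a shift passes 6.25 or a number of a turn 10.7, either way. A call with a gripper value outside its range is refused whole. The fingers move at their own pace and stop on an object; "force" is the grip in N (left out, the last holds). Time passes only in rows, so rows that do not move let the fingers close. It gives the time, the measured TCP pose, the force and the opening at its end, in the units of the state.
- r.get_obs(): the state, without advancing time (a new reading comes with each control period).
- r.grab_frame(name): name is "scene" or "side" or "wrist"; returns a dict with "image" (384x512x3 uint8, red, green, blue), "camera_matrix" (3x3 intrinsics, pixels), "cam_to_world" (4x4, takes a point from camera to world coordinates). Camera axes: x right, y down, z forward; pixel columns grow to the right and rows downward; lengths in m; the calibration is good to about 2 mm. A picture is of the moment at which its call begins. There is no depth.
- r.hand_in(): hands the job in, once; it reports no verdict.
Trained networks look in the newest picture that a camera, given by its name, has taken for a name from the list of things; names that differ only in an ending like _2 or _b are one class to them, and where a whole thing is asked for, a point or a joint stands for the part that bears it (a point fixed in the world has none). Each returns a list of dicts, best first, with "p" (0 to 1); they miss things now and then, are a little off and sometimes report something else, mostly with a low value. They report only what shows in the picture. A call takes as long as a camera call. They do not tell look-alikes from the thing itself.
- r.recognise(camera, target): "rect" ([left, top, right, bottom] in pixels, round what is visible of it).
The state is a dict: "clock": time; "joints": joint angles; "qvel": joint speeds; "tau": joint torques, N m; "tcp_pos": TCP position; "orientation": TCP orientation; "contact_force": force on the tool from outside, world axes, zero at the start; "moment": the same for the moment, N m; "grip_width": finger opening in m.
Only numpy, scipy, OpenCV 4.12 (cv2) and the standard library are available. Lean on these libraries where they do the work, as an engineer would, in place of code of your own. Each camera call takes 0.05 s, during which the arm holds its last target.

## Working session

There is one attempt and no reset: what is moved stays moved. The work goes in short steps, Python scripts to look and compute and a tool call to move; the robot and the scene stay as the last step left them, time stands still between calls to the robot, and variables do not carry over. Pictures are saved under pics/ and viewed, and the job is handed in when it is done.

Besides the shell and the picture viewer there is one more tool, called by a JSON object that holds its "method" and its "body". send_rows: Moves the arm, as the interface text tells. Its arguments: {"type":"object","properties":{"plan":{"type":"array","items":{"type":"array","items":{"type":"number"}}},"force":{"type":"number"}},"required":["plan"]}

```bash
ls; mkdir -p pics; python3 - <<'E'
from bench import r
import cv2
print(r.get_obs(), r.tip_extent)
for n in ["scene","side","wrist"]:
    f=r.grab_frame(n); cv2.imwrite(f"pics/{n}0.png",f["image"][:,:,::-1])
    print(n,f["camera_matrix"].round(1).tolist(),f["cam_to_world"].round(4).tolist())
    for t in ["valve","lever_grip","fixture","lid_bar","lid_hinge","tip_cleaner","board_a","screwdriver"]:
        print(t,[(round(d["p"],2),[int(v) for v in d["rect"]]) for d in r.recognise(n,t)[:4]])
E
```

```text
pics
{'clock': 0.0, 'joints': array([-1.24210487,  0.47779022,  0.02234718,  1.55645181, -0.01145987,
        1.1092844 , -0.08313626]), 'qvel': array([-0.00067992, -0.00131368,  0.00032457, -0.00130527, -0.00158306,
       -0.00042074, -0.00044701]), 'tau': array([ 2.28921863e-04, -5.96467638e+01,  1.60826314e+00, -2.81201041e+01,
        1.25361403e-02,  9.51319991e-03,  5.42172268e-05]), 'tcp_pos': array([0.2853366 , 0.61110622, 0.24433232]), 'orientation': array([-1.3858774 , -0.88070157,  0.88303805]), 'contact_force': array([-0.51040361, -0.06477281,  0.24410699]), 'moment': array([-0.04794957,  0.00509375, -0.03477876]), 'grip_width': 0.08556671530023789} 0.014
scene [[442.1, 0.0, 261.2], [0.0, 442.1, 188.7], [0.0, 0.0, 1.0]] [[-0.5604, 0.5684, -0.6024, 1.5738], [0.8281, 0.3728, -0.4187, 0.7029], [-0.0134, -0.7335, -0.6796, 1.2185], [0.0, 0.0, 0.0, 1.0]]
valve [(0.98, [235, 217, 267, 262]), (0.91, [329, 182, 357, 227]), (0.64, [291, 196, 316, 244]), (0.55, [326, 216, 353, 260])]
lever_grip [(0.68, [343, 181, 356, 211]), (0.68, [337, 217, 344, 241])]
fixture [(0.97, [218, 160, 
[... 653 characters left out ...]
 148, 253, 171]), (0.46, [247, 130, 252, 153])]
fixture [(0.97, [216, 178, 292, 244])]
lid_bar [(0.78, [220, 181, 291, 227])]
lid_hinge [(0.6, [215, 181, 294, 245])]
tip_cleaner [(0.81, [251, 267, 281, 289]), (0.38, [199, 249, 237, 253]), (0.26, [213, 182, 294, 245])]
board_a [(0.66, [185, 188, 213, 203]), (0.47, [209, 143, 229, 161])]
screwdriver [(0.8, [191, 246, 239, 253])]
wrist [[345.0, 0.0, 260.4], [0.0, 345.0, 192.2], [0.0, 0.0, 1.0]] [[0.4241, 0.8642, 0.2709, 0.2158], [0.9056, -0.4045, -0.1273, 0.6432], [-0.0004, 0.2993, -0.9541, 0.3733], [0.0, 0.0, 0.0, 1.0]]
valve []
lever_grip []
fixture []
lid_bar []
lid_hinge []
tip_cleaner []
board_a [(0.7, [182, 288, 285, 367])]
screwdriver []
```

View images.

```bash
python3 - <<'E'
import cv2
a=cv2.imread("pics/scene0.png")[130:300,170:430];cv2.imwrite("pics/s0c.png",cv2.resize(a,(780,510),interpolation=cv2.INTER_CUBIC))
a=cv2.imread("pics/side0.png")[110:310,150:360];cv2.imwrite("pics/d0c.png",cv2.resize(a,(630,600),interpolation=cv2.INTER_CUBIC))
E
```

```text
(no output)
```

View pics/s0c.png

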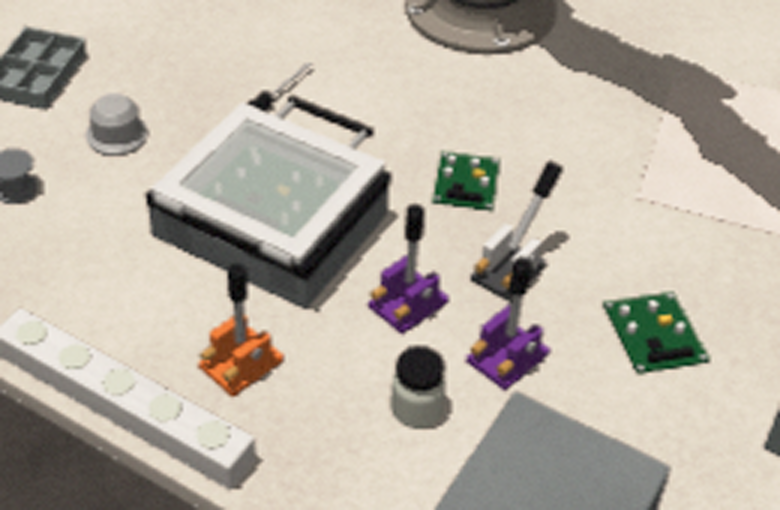

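View pics/d0c.png

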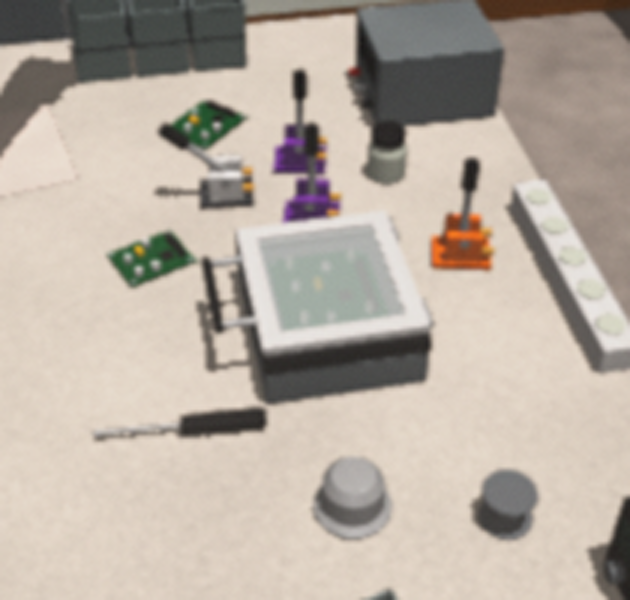

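View pics/scene0.png

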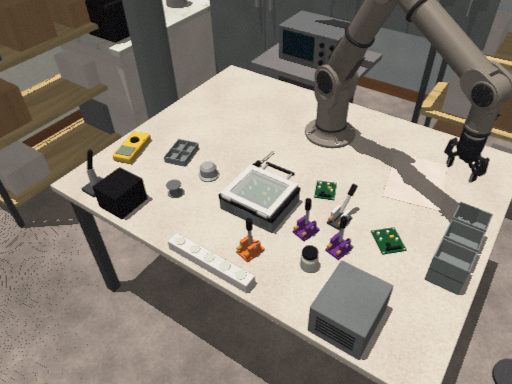

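```bash
python3 - <<'E'
import cv2
def crop(n,x,y,w,h,s,o):
    a=cv2.imread(f"pics/{n}0.png")[y:y+h,x:x+w];a=cv2.resize(a,(w*s,h*s),interpolation=cv2.INTER_CUBIC)
    for i in range(0,w,10): cv2.putText(a,str(x+i),(i*s,10),0,.35,(0,0,255),1); cv2.line(a,(i*s,0),(i*s,h*s),(0,0,255) if 0 else (120,120,255),1)
    for i in range(0,h,10): cv2.putText(a,str(y+i),(0,i*s+10),0,.35,(255,0,0),1); cv2.line(a,(0,i*s),(w*s,i*s),(255,150,120),1)
    cv2.imwrite(o,a)
crop("scene",320,178,50,56,10,"pics/c1.png")
crop("side",195,145,50,40,12,"pics/c2.png")
crop("scene",215,155,95,80,8,"pics/c3.png")
crop("side",210,175,90,72,8,"pics/c4.png")
E
```

```text
(no output)
```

View pics/c1.png

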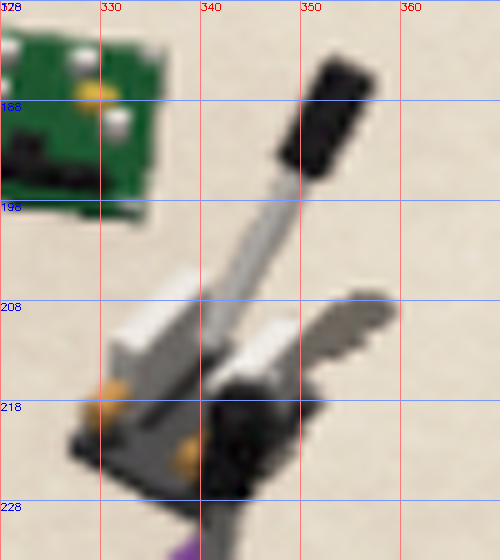

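View pics/c2.png

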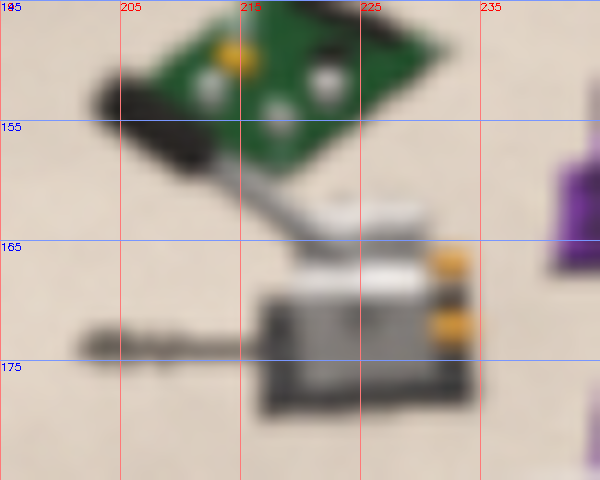

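View pics/c3.png

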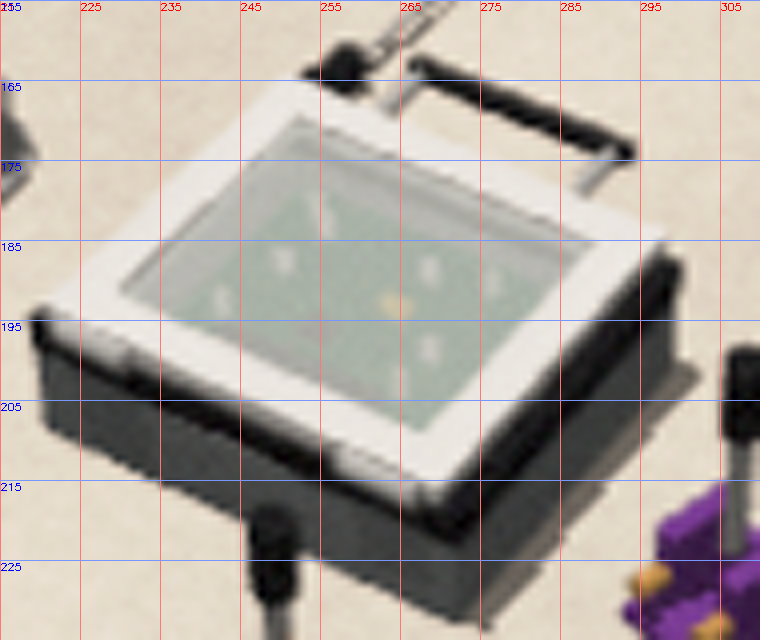

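View pics/c4.png

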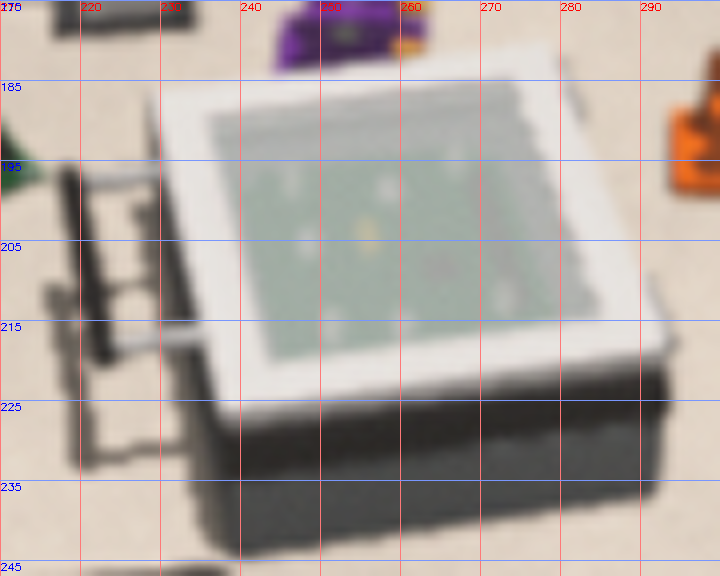

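```bash
cat > h.py <<'E'
import numpy as np, cv2
from scipy.optimize import least_squares
from scipy.spatial.transform import Rotation as R
CAM={}
def proj(f,p):
    K=f["camera_matrix"];T=np.linalg.inv(f["cam_to_world"])
    p=np.atleast_2d(p);c=p@T[:3,:3].T+T[:3,3];u=c@K.T
    return u[:,:2]/u[:,2:]
def rz(a): return R.from_euler('z',a).as_matrix()
def vp(q,l):  # valve local
    return rz(q[2])@np.array(l)+[q[0],q[1],0]
def lev(q,rr,a=None):
    a=q[3] if a is None else a
    return vp(q,[rr*np.sin(a),0,.045+rr*np.cos(a)])
def bar(q,th,y=0,d=.245,h=.006):
    return rz(q[2])@np.array([.1-d*np.cos(th)+0*h-h*np.sin(th)*-1*1.0*1 if 0 else .1-d*np.cos(th)+h*np.sin(th),y,.077+d*np.sin(th)+h*np.cos(th)])+[q[0],q[1],0]
E
cat > fit0.py <<'E'
from h import *
from bench import r
S=r.grab_frame("scene");D=r.grab_frame("side")
V=[(S,('l',.117),(354.8,184.3)),(S,('l',.073),(350,195)),(S,(.04,-.03,0),(327.5,224)),
(D,('l',.117),(204.3,152.5)),(D,('l',.073),(211.5,157.8)),(D,(-.04,-.03,0),(216.5,179.8)),(D,(.04,-.03,0),(234.2,178.8))]
def rv(q): return np.concatenate([proj(f,lev(q,l[1]) if l[0]=='l' else vp(q,l))[0]-uv for f,l,uv in V])
o=least_squares(rv,[.65,.2,0,-.6]);v=o.x;print("valve",v.round(4),o.fun.round(1))
print("grip",lev(v,.095).round(4),"upright",lev(v,.095,0).round(4))
B=[(S,(-.145,-.06,.083),(267,163)),(S,(-.145,.06,.083),(294,174)),(S,(-.1,.11,.089),(298.5,184.5)),(S,(-.1,-.11,.089),(252,164.5)),(S,(.1,.12,0),(275,233.5)),(S,(.1,-.12,0),(221,208)),
(D,(-.145,.06,.083),(218.5,195.5)),(D,(-.145,-.06,.083),(223,220)),(D,(-.1,.11,.089),(229,186.5)),(D,(-.1,-.11,.089),(238,227)),(D,(-.1,-.12,0),(239.5,244.5)),(D,(.1,-.12,0),(291.5,237))]
def rb(q): return np.concatenate([proj(f,vp(q,l))[0]-uv for f,l,uv in B])
o=least_squares(rb,[.8,0,0]);b=o.x;print("fix",b.round(4),o.fun.round(1))
for t in (0,1.047): print("bar",t,bar(b,t).round(4))
np.savez("est.npz",v=v,b=b)
ob=r.get_obs();print(ob["clock"],R.from_rotvec(ob["orientation"]).as_matrix().round(3))
E
python3 fit0.py
```

```text
valve [ 0.4828  0.2973 -0.0646 -0.8055] [-0.2  0.  -0.8  0.1 -0.9  0.1 -1.  -0.5 -0.1 -0.4 -0.4 -0.8  0.1 -1.1]
grip [0.4144 0.3017 0.1108] upright [0.4828 0.2973 0.14  ]
fix [0.5752 0.0024 0.0257] [-0.3  0.5 -1.3 -0.2 -0.2 -0.7 -1.9 -0.2 -2.   0.6 -1.   1.3 -0.9  0.9
 -0.7 -1.8 -1.8 -1.1 -0.8 -2.  -1.1 -0.2  0.3 -1.3]
bar 0 [ 0.4302 -0.0013  0.083 ]
bar 1.047 [0.5578 0.002  0.2922]
1.45 [[ 0.423 -0.    -0.906]
 [ 0.906 -0.     0.423]
 [-0.    -1.    -0.   ]]
```

```bash
cat >> h.py <<'E'
def plan(pos,Rm,target,spin,n,grip):
    """straight line in world over n rows; spin total deg about tool y; per-row tool-frame shifts (cm)"""
    d=(np.array(target)-pos)/n; out=[];M=Rm.copy()
    for i in range(n):
        out.append([*(M.T@d*100).round(2),round(spin/n,2),grip]); M=M@R.from_rotvec([0,np.deg2rad(spin/n),0]).as_matrix()
    return out
def cur(r):
    o=r.get_obs();return o,o["tcp_pos"],R.from_rotvec(o["orientation"]).as_matrix()
def tri(f1,u1,f2,u2):
    P=[f["camera_matrix"]@np.linalg.inv(f["cam_to_world"])[:3] for f in (f1,f2)]
    X=cv2.triangulatePoints(P[0],P[1],np.array(u1,float).reshape(2,1),np.array(u2,float).reshape(2,1));return (X[:3]/X[3]).ravel()
E
python3 - <<'E'
from h import *
from bench import r
S=r.grab_frame("scene");D=r.grab_frame("side")
for n,a,b in [("p1top",(307.7,199),(254,152)),("p1base",(306,231),(253,179)),("p2top",(343.7,217),(249.7,134)),("p2base",(339,247),(250,162)),("jar",(310,248),(279,152))]: print(n,tri(S,a,D,b).round(3))
o,p,M=cur(r)
for x in plan(p,M,[.42,.301,.25],-21.3,10,1.0): print(x)
E
```

```text
p1top [0.596 0.214 0.163]
p1base [0.6   0.223 0.011]
p2top [0.604 0.354 0.162]
p2base [0.605 0.355 0.011]
jar [0.724 0.3   0.089]
[np.float64(-2.25), np.float64(-0.05), np.float64(-2.53), -2.13, 1.0]
[np.float64(-2.34), np.float64(-0.05), np.float64(-2.45), -2.13, 1.0]
[np.float64(-2.43), np.float64(-0.05), np.float64(-2.36), -2.13, 1.0]
[np.float64(-2.51), np.float64(-0.05), np.float64(-2.27), -2.13, 1.0]
[np.float64(-2.6), np.float64(-0.05), np.float64(-2.17), -2.13, 1.0]
[np.float64(-2.68), np.float64(-0.05), np.float64(-2.07), -2.13, 1.0]
[np.float64(-2.75), np.float64(-0.05), np.float64(-1.97), -2.13, 1.0]
[np.float64(-2.82), np.float64(-0.05), np.float64(-1.87), -2.13, 1.0]
[np.float64(-2.89), np.float64(-0.05), np.float64(-1.76), -2.13, 1.0]
[np.float64(-2.95), np.float64(-0.05), np.float64(-1.65), -2.13, 1.0]
```

Taken for the valve in the scene picture: the aluminium valve at (340,207), purple ones at (306,218) and (339,240), an orange one at (249,240), and a black stand at (90,172). I choose the aluminium valve with the dark foot. Crop c1 shows grey cheeks, a dark foot and the lever leaning toward the robot.

{"method": "send_rows", "body": {"plan": [[-2.25,0,-2.5,-2.1,0.8],[-2.35,0,-2.45,-2.1,0.8],[-2.45,0,-2.35,-2.1,0.8],[-2.5,0,-2.3,-2.1,0.8],[-2.6,0,-2.2,-2.1,0.8],[-2.7,0,-2.1,-2.1,0.8],[-2.75,0,-2.0,-2.1,0.8],[-2.8,0,-1.9,-2.1,0.8],[-2.9,0,-1.8,-2.1,0.8],[-2.95,0,-1.7,-2.4,0.8],[0,0,0,0,0.8]]}}

```text
clock: 2.92
tcp_pos: [0.4224, 0.2971, 0.2455]
orientation: [-1.242, -1.158, 1.158]
contact_force: [-0.2, 0.9, -0.6]
grip_width: 0.0686
```

```bash
python3 - <<'E'
from h import *
from bench import r
o,p,M=cur(r);print(o["clock"],p.round(4),M.round(3).tolist(),o["grip_width"],o["contact_force"])
f=r.grab_frame("wrist");a=f["image"][:,:,::-1].copy();cv2.imwrite("pics/w1.png",a)
e=np.load("est.npz");v=e["v"]
for pt in [lev(v,.117),lev(v,.073),vp(v,[.04,-.03,0]),vp(v,[-.04,-.03,0]),vp(v,[-.04,.03,0]),vp(v,[.04,.03,0])]:
    u=proj(f,pt)[0];print(u.round(1));cv2.circle(a,tuple(int(x) for x in u),3,(0,0,255),1)
cv2.imwrite("pics/w1m.png",cv2.resize(a,(768,576)))
E
```

```text
2.925 [0.4224 0.2971 0.2455] [[0.07, 0.001, -0.998], [0.998, -0.001, 0.07], [-0.001, -1.0, -0.001]] 0.06857178370052168 [-0.16036485  0.92753938 -0.57883369]
[267.2 159.6]
[266.5 189. ]
[240.1 240.4]
[238.3 175.1]
[292.  174.7]
[290.6 240.1]
```

View pics/w1m.png

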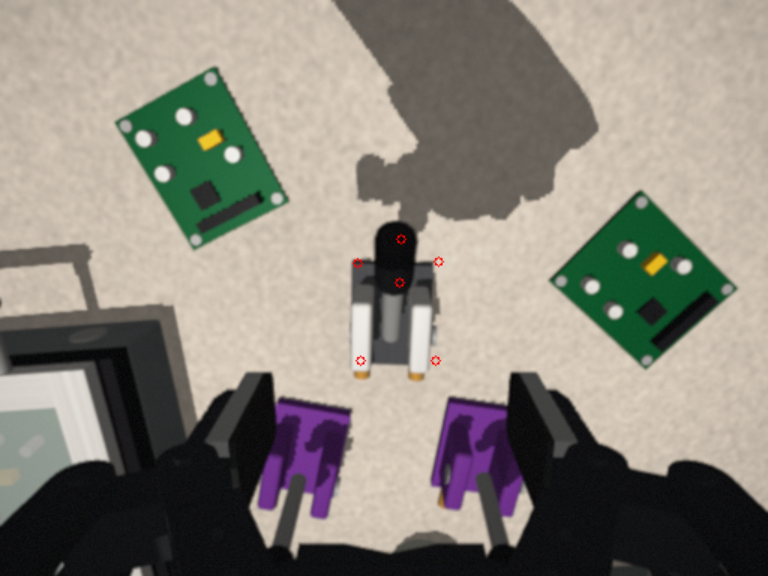

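```bash
cat > fit1.py <<'E'
from h import *
from bench import r
S=r.grab_frame("scene");D=r.grab_frame("side");W=r.grab_frame("wrist")
h=.5
V=[(S,('l',.117),(354.8,184.3),1),(S,('l',.073),(350,195),1),(S,(.04,-.03,0),(327.5,224),1),
(D,('l',.117),(204.3,152.5),1),(D,('l',.073),(211.5,157.8),1),(D,(-.04,-.03,0),(216.5,179.8),1),(D,(.04,-.03,0),(234.2,178.8),1),
(W,('l',.117),(264,158.5),2),(W,('l',.073),(263.8,190),2),(W,(-.04,-.03,.01),(234.5,175),2),(W,(-.04,.03,.01),(289.2,175),2)]
def rv(q): return np.concatenate([w*(proj(f,lev(q,l[1]) if l[0]=='l' else vp(q,l))[0]-np.array(uv)+h) for f,l,uv,w in V])
o=least_squares(rv,[.48,.3,0,-.8]);v=o.x;print("valve",v.round(4),o.fun.round(1))
print("grip",lev(v,.095).round(4),"upright",lev(v,.095,0).round(4))
np.savez("estv.npz",v=v)
o,p,M=cur(r);print(p,o["clock"])
g=lev(v,.095)
for x in plan(p,M,[g[0],g[1],g[2]-.005],0,6,.7): print([float(q) for q in x])
E
python3 fit1.py
```

```text
valve [ 0.478   0.2975 -0.0761 -0.7832] [ 1.  -0.2  0.4 -0.1  0.2 -0.3 -1.3 -0.5 -0.5 -0.2 -1.1 -0.2 -0.6 -0.5
 -0.3  2.1 -1.5 -3.5  0.6  0.4  1.6  1.5]
grip [0.4112 0.3026 0.1123] upright [0.478  0.2975 0.14  ]
[0.42048373 0.30125459 0.24539089] 3.125
[0.01, 2.3, 0.16, 0.0, 0.7]
[0.01, 2.3, 0.16, 0.0, 0.7]
[0.01, 2.3, 0.16, 0.0, 0.7]
[0.01, 2.3, 0.16, 0.0, 0.7]
[0.01, 2.3, 0.16, 0.0, 0.7]
[0.01, 2.3, 0.16, 0.0, 0.7]
```

```bash
python3 - <<'E'
from h import *
from bench import r
f=r.grab_frame("wrist");a=f["image"][:,:,::-1].copy();print(r.get_obs()["tcp_pos"])
np.savez("w2.npz",camera_matrix=f["camera_matrix"],cam_to_world=f["cam_to_world"])
x,y,w,h,s=220,135,90,130,5
a=a[y:y+h,x:x+w]
a=cv2.resize(a[:115],(w*s,115*s),interpolation=cv2.INTER_CUBIC)
for i in range(0,w,10): cv2.putText(a,str(x+i),(i*s,10),0,.4,(0,0,255),1); cv2.line(a,(i*s,0),(i*s,600),(120,120,255),1)
for i in range(0,h,10): cv2.putText(a,str(y+i),(0,i*s+10),0,.4,(255,0,0),1); cv2.line(a,(0,i*s),(w*s,i*s),(255,150,120),1)
cv2.imwrite("pics/w2c.png",a)
E
```

```text
[0.42040795 0.30124346 0.24532224]
```

View pics/w2c.png

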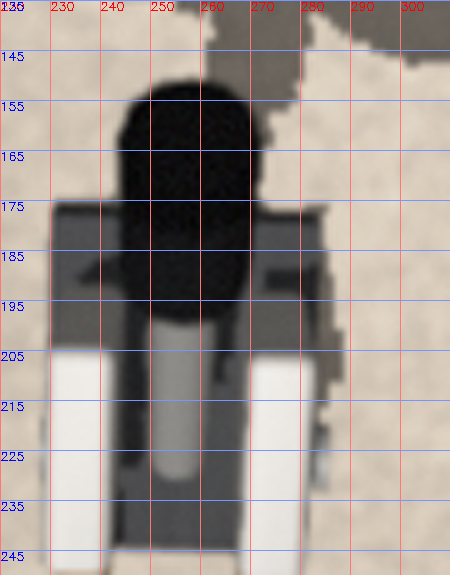

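```bash
cat > fit2.py <<'E'
from h import *
from bench import r
S=r.grab_frame("scene");D=r.grab_frame("side");W=dict(np.load("w2.npz"))
h=.5
V=[(S,('l',.117),(354.8,184.3),1),(S,('l',.073),(350,195),1),(S,(.04,-.03,0),(327.5,224),1),
(D,('l',.117),(204.3,152.5),1),(D,('l',.073),(211.5,157.8),1),(D,(-.04,-.03,0),(216.5,179.8),1),(D,(.04,-.03,0),(234.2,178.8),1),
(W,(-.04,-.03,.01),(230.3,177),2),(W,(-.04,.03,.01),(285,178),2)]
t=np.linspace(0,2*np.pi,60)
def circ(q,rr):
    a=q[3];e=np.array([np.cos(a),0,-np.sin(a)])
    return np.array([vp(q,np.array([rr*np.sin(a),0,.045+rr*np.cos(a)])+.011*(np.cos(x)*e+np.sin(x)*np.array([0,1,0]))) for x in t])
def rv(q):
    o=[w*(proj(f,lev(q,l[1]) if l[0]=='l' else vp(q,l))[0]-np.array(uv)+h) for f,l,uv,w in V]
    F=proj(W,circ(q,.117));N=proj(W,circ(q,.073))
    o.append(2*np.array([F[:,1].min()-151+.0,N[:,1].max()-199.5,(F[:,0].min()+F[:,0].max())/2-257.2,(N[:,0].min()+N[:,0].max())/2-255.8]))
    return np.concatenate(o)
o=least_squares(rv,[.48,.3,0,-.8]);v=o.x;print("valve",v.round(4),o.fun.round(1))
print("grip",lev(v,.095).round(4),"upright",lev(v,.095,0).round(4))
np.savez("estv.npz",v=v)
o,p,M=cur(r);print(p,o["clock"])
g=lev(v,.095)
for x in plan(p,M,[g[0],g[1],g[2]-.005],0,6,.7)[:1]: print([float(q) for q in x])
E
python3 fit2.py
```

```text
valve [ 0.4794  0.292  -0.0872 -0.7815] [-0.4 -0.4 -1.  -0.4 -1.3 -0.7 -0.8  0.1 -0.   0.5 -0.7  0.4 -0.1  0.3
 -0.5 -0.7  0.3 -0.3 -3.4  4.9 -0.7  1.4]
grip [0.4127 0.2979 0.1124] upright [0.4794 0.292  0.14  ]
[0.42055199 0.30099305 0.24527167] 3.275
[-0.06, 2.3, 0.13, 0.0, 0.7]
```

{"method": "send_rows", "body": {"plan": [[-0.1,2.7,0.2,-0.2,0.7],[-0.1,2.7,0.2,-0.2,0.7],[-0.1,2.7,0.2,-0.2,0.7],[-0.05,2.7,0.2,-0.2,0.7],[0,2.5,0,-0.2,0.7],[0,0.5,0,0,0.7],[0,0,0,0,0.7],[0,0,0,0,0.7]], "force": 30}}

```text
clock: 4.28
tcp_pos: [0.4134, 0.2976, 0.1083]
orientation: [-1.231, -1.176, 1.173]
contact_force: [0.2, 0.2, -0.1]
grip_width: 0.0594
```

```bash
python3 - <<'E'
from h import *
from bench import r
o,p,M=cur(r);print(o["clock"],p.round(4),M.round(3).tolist(),o["grip_width"],o["contact_force"])
f=r.grab_frame("wrist");cv2.imwrite("pics/w3.png",f["image"][:,:,::-1])
E
```

```text
4.275 [0.4134 0.2976 0.1083] [[0.047, 0.001, -0.999], [0.999, 0.001, 0.047], [0.001, -1.0, -0.001]] 0.059391096720726726 [ 0.1979183   0.20863757 -0.12263518]
```

View pics/w3.png

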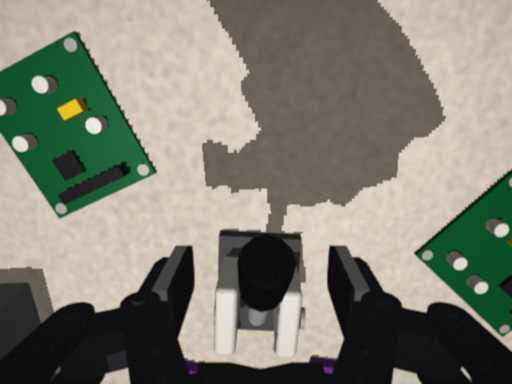

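{"method": "send_rows", "body": {"plan": [[0.2,0,0,2,0.7],[0,0,0,0,0.4],[0,0,0,0,0.15],[0,0,0,0,0.15],[0,0,0,0,0.15],[0,0,0,0,0.15]], "force": 30}}

```text
clock: 5.08
tcp_pos: [0.4128, 0.2992, 0.1074]
orientation: [-1.247, -1.148, 1.148]
contact_force: [-1.6, 1.1, 3.6]
grip_width: 0.0213
```

```bash
python3 - <<'E'
from h import *
from bench import r
o,p,M=cur(r);print(o["clock"],p.round(4),M.round(3).tolist(),o["grip_width"],o["contact_force"])
v=np.load("estv.npz")["v"]; a0=v[3]
n=10
prev=lev(v,.095,a0)
for a in np.linspace(a0,0,n+1)[1:]:
    c=lev(v,.095,a);print((M.T@(c-prev)*100).round(2));prev=c
E
```

```text
5.075 [0.4128 0.2992 0.1074] [[0.082, -0.0, -0.997], [0.997, 0.0, 0.082], [0.0, -1.0, 0.0]] 0.021345750634522466 [-1.61965447  1.05885223  3.58370378]
[-0.   -0.5  -0.55]
[-0.   -0.46 -0.58]
[-0.   -0.41 -0.62]
[-0.   -0.36 -0.65]
[-0.   -0.31 -0.67]
[-0.   -0.26 -0.7 ]
[-0.   -0.2  -0.71]
[-0.   -0.14 -0.73]
[-0.   -0.09 -0.74]
[-0.   -0.03 -0.74]
```

Gripped at 21 mm (the grip's diameter). Swing the lever along its arc.

{"method": "send_rows", "body": {"plan": [[0,-0.5,-0.55,0,0.15],[0,-0.46,-0.58,0,0.15],[0,-0.41,-0.62,0,0.15],[0,-0.36,-0.65,0,0.15],[0,-0.31,-0.67,0,0.15],[0,-0.26,-0.7,0,0.15],[0,-0.2,-0.71,0,0.15],[0,-0.14,-0.73,0,0.15],[0,-0.09,-0.74,0,0.15],[0,-0.03,-0.74,0,0.15],[0,0,0,0,0.15],[0,0,0,0,0.15]]}}

```text
clock: 6.58
tcp_pos: [0.4803, 0.2925, 0.1351]
orientation: [-1.249, -1.148, 1.148]
contact_force: [-2.0, -4.6, 1.2]
grip_width: 0.0209
```

```bash
python3 - <<'E'
from h import *
from bench import r
o,p,M=cur(r);print(o["clock"],p.round(4),o["grip_width"],o["contact_force"],o["moment"])
v=np.load("estv.npz")["v"];print(lev(v,.095,0))
def crop(n,x,y,w,h,s,o):
    f=r.grab_frame(n);a=f["image"][:,:,::-1][y:y+h,x:x+w];a=cv2.resize(a,(w*s,h*s),interpolation=cv2.INTER_CUBIC)
    for i in range(0,w,10): cv2.putText(a,str(x+i),(i*s,10),0,.35,(0,0,255),1)
    for i in range(0,h,10): cv2.putText(a,str(y+i),(0,i*s+10),0,.35,(255,0,0),1)
    pb,pt=proj(f,lev(v,0,0))[0],proj(f,lev(v,.117,0))[0];print(n,pb,pt)
    cv2.line(a,*[tuple(int(q) for q in (k-[x,y]+.5)*s) for k in (pb,pt)],(0,0,255),1)
    cv2.imwrite(o,a)
crop("side",190,110,90,80,7,"pics/d4.png");crop("scene",300,170,70,70,8,"pics/s4.png")
E
```

```text
6.575 [0.4803 0.2925 0.1351] 0.020902127375003007 [-2.00998298 -4.64012506  1.19825289] [-0.99531733  0.77417906 -0.0105094 ]
[0.47938119 0.29202359 0.14      ]
side [223.65847289 166.84694679] [222.24156131 144.18336139]
scene [339.55600699 211.89039909] [343.13257888 188.59096272]
```

View pics/d4.png

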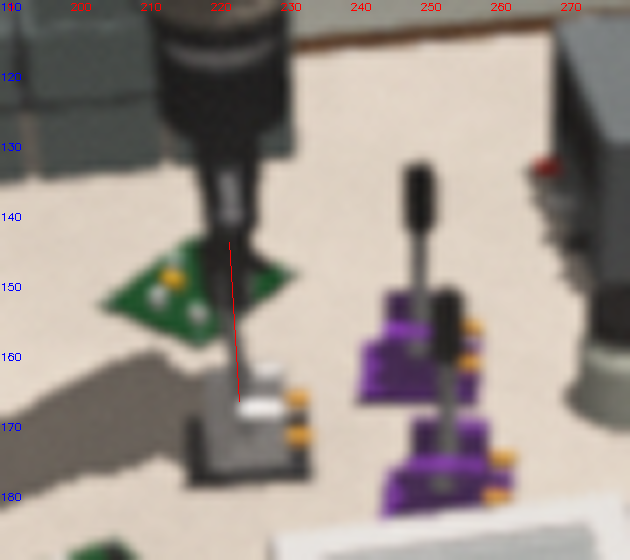

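View pics/s4.png

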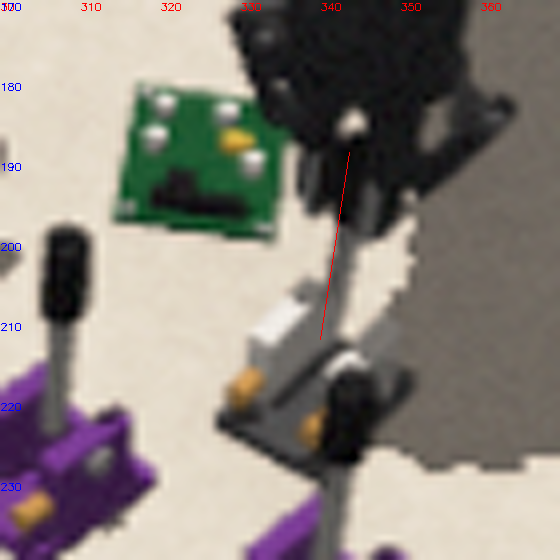

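{"method": "send_rows", "body": {"plan": [[0,0,0,0,0.5],[0,0,0,0,0.6],[0,0,0,0,0.6],[0,-2.5,0,0,0.6],[0,-4,0,0,0.6],[0,-4,0,0,0.6],[0,0,0,0,0.6],[0,0,0,0,0.6]]}}

```text
clock: 7.68
tcp_pos: [0.4793, 0.2935, 0.2395]
orientation: [-1.247, -1.148, 1.148]
contact_force: [-0.1, 0.4, -0.3]
grip_width: 0.0514
```

```bash
python3 - <<'E'
from h import *
from bench import r
o,p,M=cur(r);print(o["clock"],p.round(4),o["grip_width"],o["contact_force"])
v=np.load("estv.npz")["v"]
def crop(n,x,y,w,h,s,o):
    f=r.grab_frame(n);a=f["image"][:,:,::-1][y:y+h,x:x+w];a=cv2.resize(a,(w*s,h*s),interpolation=cv2.INTER_CUBIC)
    np.savez(f"f5{n}.npz",camera_matrix=f["camera_matrix"],cam_to_world=f["cam_to_world"])
    for i in range(0,w,10): cv2.putText(a,str(x+i),(i*s,10),0,.35,(0,0,255),1);cv2.line(a,(i*s,0),(i*s,h*s),(150,150,255),1)
    for i in range(0,h,10): cv2.putText(a,str(y+i),(0,i*s+10),0,.35,(255,0,0),1);cv2.line(a,(0,i*s),(w*s,i*s),(255,150,150),1)
    cv2.imwrite(o,a)
    print(n,[proj(f,lev(v,q,0))[0].round(1) for q in (0,.073,.117)])
crop("side",205,125,40,60,10,"pics/d5.png");crop("scene",320,170,40,60,10,"pics/s5.png");crop("wrist",180,100,160,184,3,"pics/w5.png")
E
```

```text
7.675 [0.4793 0.2935 0.2395] 0.05138791246168337 [-0.11263518  0.39105173 -0.26406336]
side [array([223.7, 166.8]), array([222.8, 153. ]), array([222.2, 144.2])]
scene [array([339.6, 211.9]), array([341.7, 197.6]), array([343.1, 188.6])]
wrist [array([260.6, 169.1]), array([260.6, 191.8]), array([260.5, 212.4])]
```

View pics/d5.png

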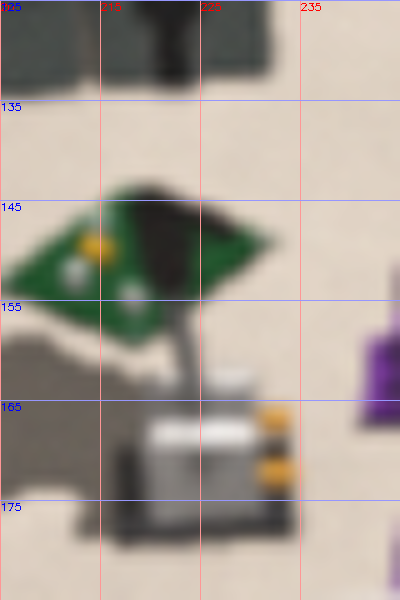

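View pics/s5.png

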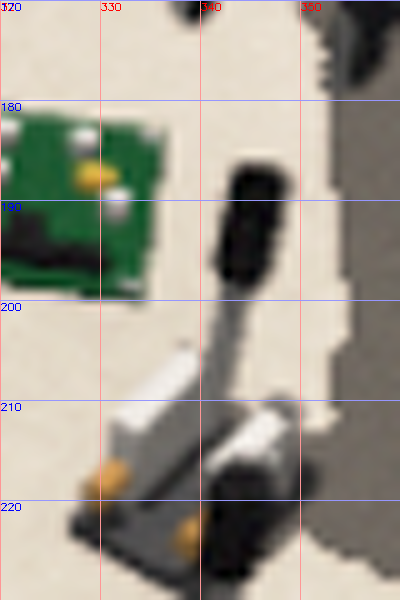

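View pics/w5.png

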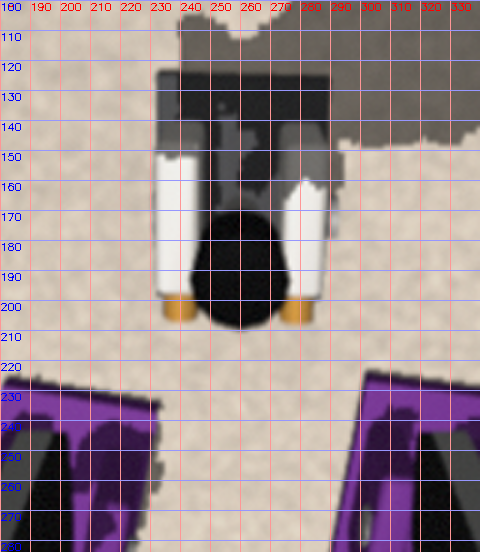

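```bash
cat > fit3.py <<'E'
from h import *
S,D,W=[dict(np.load(f"f5{n}.npz")) for n in ("scene","side","wrist")]
W1=dict(np.load("w2.npz"));h=.5
t=np.linspace(0,2*np.pi,60)
def circ(q,rr,a,rad=.011):
    e=np.array([np.cos(a),0,-np.sin(a)])
    return np.array([vp(q,np.array([rr*np.sin(a),0,.045+rr*np.cos(a)])+rad*(np.cos(x)*e+np.sin(x)*np.array([0,1,0]))) for x in t])
# q: x,y,yaw,a0,a1
foot=[(S,(.04,-.03,0),(327.3,223.8),1),(D,(-.04,-.03,0),(216.5,179.6),1),(D,(.04,-.03,0),(234.2,178.6),1),
(W1,(-.04,-.03,.01),(230.3,177),1.5),(W1,(-.04,.03,.01),(285,178),1.5),(W,(-.04,-.03,.01),(232.3,123.7),1.5),(W,(-.04,.03,.01),(289.7,125),1.5)]
L=[(S,.117,3,(354.8,184.3)),(S,.073,3,(350,195)),(D,.117,3,(204.3,152.5)),(D,.073,3,(211.5,157.8)),
(S,.117,4,(346.2,187.2)),(S,.073,4,(343.3,198.3)),(S,.04,4,(342.3,206)),(D,.117,4,(220.6,144)),(D,.073,4,(222.3,155.5)),(D,.035,4,(224.2,163))]
def rv(q):
    o=[w*(proj(f,vp(q,l))[0]-np.array(uv)+h) for f,l,uv,w in foot]
    o+=[proj(f,lev(q,rr,q[k]))[0]-np.array(uv)+h for f,rr,k,uv in L]
    F=proj(W,circ(q,.117,q[4]));
    F1=proj(W1,circ(q,.117,q[3]));N1=proj(W1,circ(q,.073,q[3]))
    o.append(np.array([F[:,1].max()-209.3,(F[:,0].min()+F[:,0].max())/2-260.3,F1[:,1].min()-151,N1[:,1].max()-199.5]))
    return np.concatenate(o)
o=least_squares(rv,[.48,.3,0,-.8,0],loss='soft_l1');v=o.x;print("valve",v.round(4));print(rv(v).reshape(-1,2).round(1).tolist())
J=o.jac;print("sd",np.sqrt(np.diag(np.linalg.inv(J.T@J))).round(4))
print("grip",lev(v,.095,v[4]).round(4),"upright",lev(v,.095,0).round(4))
np.savez("estv.npz",v=v)
E
python3 fit3.py
```

```text
valve [ 0.4801  0.2918 -0.0926 -0.7822 -0.1176]
[[-1.3, -0.5], [-0.6, 0.6], [-0.0, 0.6], [-0.3, 0.2], [0.3, 0.9], [-0.4, 0.1], [1.7, -1.0], [-0.4, -0.3], [-1.1, -0.2], [-0.6, 0.0], [0.1, 0.4], [-0.7, 0.1], [0.1, -1.3], [-0.5, -1.9], [-1.0, 1.0], [-0.9, -1.8], [-1.2, -2.1], [0.2, 0.2], [-0.8, 3.2]]
sd [0.0004 0.0006 0.0134 0.0122 0.007 ]
grip [0.469  0.2929 0.1393] upright [0.4801 0.2918 0.14  ]
```

{"method": "send_rows", "body": {"plan": [[0,2,0.5,0,0.6],[0,3.5,0.5,0,0.6],[0,3.5,0,0,0.6],[0,1.5,0,0,0.6],[0,0,0,0,0.6],[0,0,0,0,0.15],[0,0,0,0,0.15],[0,0,0,0,0.15],[0,0,0,0,0.15]], "force": 40}}

```text
clock: 8.95
tcp_pos: [0.4704, 0.2932, 0.1364]
orientation: [-1.249, -1.148, 1.147]
contact_force: [-0.6, -3.5, 5.7]
grip_width: 0.0215
```

```bash
python3 - <<'E'
from h import *
from bench import r
o,p,M=cur(r);print(o["clock"],p.round(4),o["grip_width"],o["contact_force"])
f=r.grab_frame("wrist");cv2.imwrite("pics/w6.png",f["image"][:,:,::-1])
E
```

```text
8.95 [0.4704 0.2932 0.1364] 0.02146677070081495 [-0.56331961 -3.48522857  5.71144918]
```

View pics/w6.png

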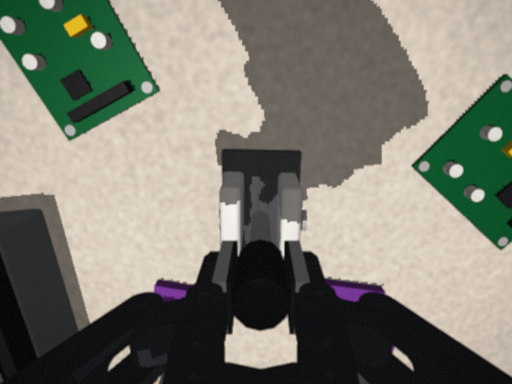

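{"method": "send_rows", "body": {"plan": [[0,-0.05,-0.4,0,0.15],[0,-0.03,-0.4,0,0.15],[0,0,-0.4,0,0.15],[0,0,0,0,0.15],[0,0,0,0,0.4],[0,0,0,0,0.6],[0,0,0,0,0.6],[0,-2.5,0,0,0.6],[0,-4,0,0,0.6],[0,-4,0,0,0.6],[0,0,0,0,0.6],[0,0,0,0,0.6]]}}

```text
clock: 10.5
tcp_pos: [0.4813, 0.2932, 0.2403]
orientation: [-1.247, -1.148, 1.149]
contact_force: [-0.7, -0.1, -0.6]
grip_width: 0.0512
```

```bash
cat > look.py <<'E'
from h import *
from bench import r
import sys
t=sys.argv[1]
o,p,M=cur(r);print(o["clock"],p.round(4),o["grip_width"],o["contact_force"])
v=np.load("estv.npz")["v"]
def crop(n,x,y,w,h,s,o):
    f=r.grab_frame(n);a=f["image"][:,:,::-1][y:y+h,x:x+w];a=cv2.resize(a,(w*s,h*s),interpolation=cv2.INTER_CUBIC)
    np.savez(f"f{t}{n}.npz",camera_matrix=f["camera_matrix"],cam_to_world=f["cam_to_world"])
    for i in range(0,w,10): cv2.putText(a,str(x+i),(i*s,10),0,.35,(0,0,255),1);cv2.line(a,(i*s,0),(i*s,h*s),(150,150,255),1)
    for i in range(0,h,10): cv2.putText(a,str(y+i),(0,i*s+10),0,.35,(255,0,0),1);cv2.line(a,(0,i*s),(w*s,i*s),(255,150,150),1)
    print(n,[proj(f,lev(v,q,0))[0].round(1) for q in (0,.073,.117)])
    return a
d=crop("side",205,125,40,58,10,0);s=crop("scene",320,170,39,58,10,0)
cv2.imwrite(f"pics/ds{t}.png",np.hstack([d,s]))
cv2.imwrite(f"pics/w{t}.png",crop("wrist",180,100,160,184,3,0))
E
python3 look.py 7
```

```text
10.5 [0.4813 0.2932 0.2403] 0.05116244148485121 [-0.65124684 -0.06865181 -0.64374567]
side [array([223.8, 166.9]), array([223., 153.]), array([222.4, 144.2])]
scene [array([339.4, 212. ]), array([341.6, 197.7]), array([343. , 188.7])]
wrist [array([260.6, 167.7]), array([260.5, 189.9]), array([260.4, 210.1])]
```

View pics/ds7.png

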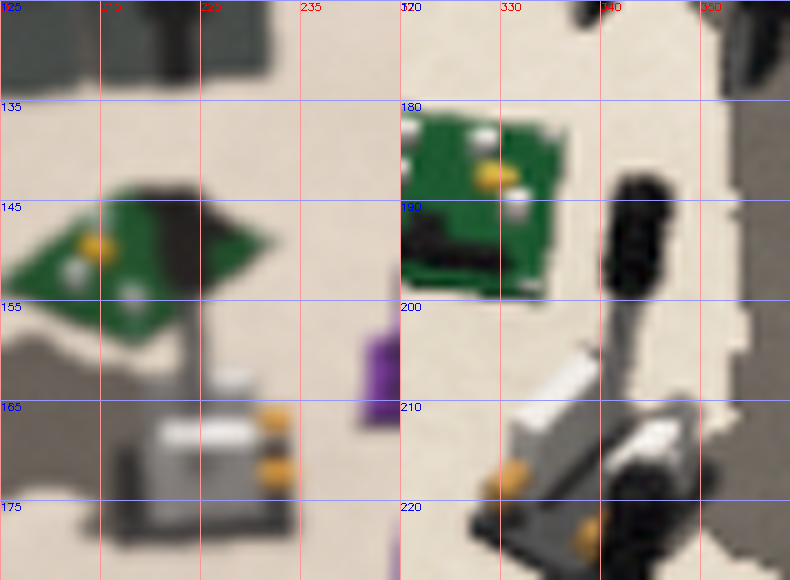

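View pics/w7.png

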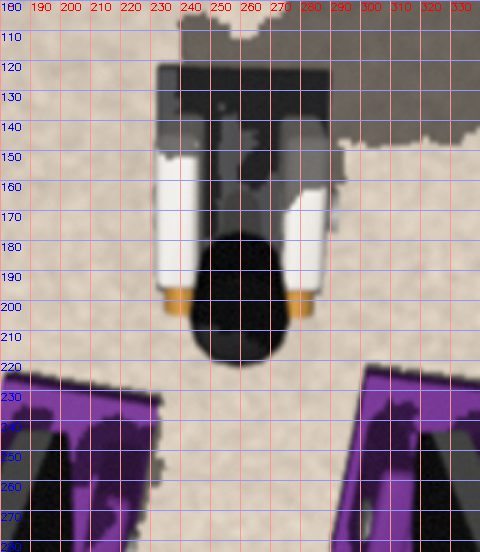

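```bash
cat > fit4.py <<'E'
from h import *
exec(open("fit3.py").read().split("o=least_squares")[0].replace("from h import *",""))
S7,D7,W7=[dict(np.load(f"f7{n}.npz")) for n in ("scene","side","wrist")]
L7=[(S7,.117,5,(344.4,187.5)),(S7,.073,5,(343,199.2)),(S7,.04,5,(342.2,206)),(D7,.117,5,(223.2,144)),(D7,.073,5,(223.8,154.5)),(D7,.035,5,(224.6,163))]
rv0=rv
def rv2(q):
    F=proj(W7,circ(q,.117,q[5]))
    return np.concatenate([rv0(q)]+[proj(f,lev(q,rr,q[k]))[0]-np.array(uv)+h for f,rr,k,uv in L7]+[np.array([F[:,1].max()-222,(F[:,0].min()+F[:,0].max())/2-260.1])]+[1.5*(proj(W7,vp(q,l))[0]-np.array(uv)+h) for l,uv in [((-.04,-.03,.01),(232.3,121.7)),((-.04,.03,.01),(289.7,123))]])
o=least_squares(rv2,[.48,.3,0,-.8,0,0],loss='soft_l1');v=o.x;print("valve",v.round(4));print(rv2(v).reshape(-1,2)[-9:].round(1).tolist())
for lab,ps in (("scene-only",L7[:3]),("side-only",L7[3:])):
    s=least_squares(lambda a:np.concatenate([proj(f,lev(v,rr,a[0])+vp([a[1],a[2],0],[0,0,0]))[0]-np.array(uv)+h for f,rr,k,uv in ps]),[0,0,0]);print(lab,s.x.round(3))
np.savez("estv.npz",v=v)
F=[(a,proj(W7,circ(v,.117,a))[:,1].max().round(1)) for a in (-.1,-.05,0,.05)];print(F)
E
python3 fit4.py
```

```text
valve [ 0.4802  0.2916 -0.0968 -0.7841 -0.1191 -0.0261]
[[-0.5, 1.2], [-0.7, -1.3], [-1.0, -1.4], [-1.0, 0.8], [-0.8, -1.0], [-0.9, -2.2], [0.1, 0.1], [-0.3, 0.2], [1.8, -0.6]]
scene-only [-0.115  0.007  0.002]
side-only [-0.012  0.002 -0.007]
[(-0.1, np.float64(209.5)), (-0.05, np.float64(218.1)), (0, np.float64(226.4)), (0.05, np.float64(234.2))]
```

```bash
python3 - <<'E'
from h import *
W=dict(np.load("f7wrist.npz"));v=np.load("estv.npz")["v"]
for z in (.055,.065):
  for y in (-.03,-.025,-.013): print(z,y,[proj(W,vp(v,[x,y,z]))[0].round(1) for x in (-.025,.025)])
print([proj(W,vp(v,[x,-.03,.01]))[0].round(1) for x in (-.04,.04)])
C=W["cam_to_world"];print(C.round(3))
# joint fit of v x,y only in wrist: sensitivity of cap angle
E
```

```text
0.055 -0.03 [array([227.7, 143.1]), array([228.5, 195.5])]
0.055 -0.025 [array([233.2, 143.2]), array([233.8, 195.5])]
0.055 -0.013 [array([246.5, 143.4]), array([246.4, 195.7])]
0.065 -0.03 [array([226.7, 144.9]), array([227.6, 198.8])]
0.065 -0.025 [array([232.4, 145. ]), array([233. , 198.9])]
0.065 -0.013 [array([246. , 145.2]), array([245.9, 199. ])]
[array([231.6, 121.3]), array([232.4, 195.9])]
[[ 0.083  0.951  0.296  0.404]
 [ 0.997 -0.079 -0.026  0.299]
 [-0.002  0.298 -0.955  0.368]
 [ 0.     0.     0.     1.   ]]
```

```bash
python3 - <<'E'
exec(open("fit3.py").read().split("o=least_squares")[0])
v=np.load("estv.npz")["v"];W=dict(np.load("f7wrist.npz"))
for a in (-.03,0):
  for rr,rad in ((.117,.011),(.117,.009),(.112,.011),(.073,.011)):
    F=proj(W,circ(v,rr,a,rad));print(a,rr,rad,F.min(0).round(1),F.max(0).round(1))
from bench import r
a=cv2.imread("pics/w7.png")[200:400,150:330];cv2.imwrite("pics/w7c.png",cv2.resize(np.clip(a.astype(float)*4,0,255).astype(np.uint8),(720,800))[:600])
E
```

```text
-0.03 0.117 0.011 [242.7 188.3] [277.6 221.5]
-0.03 0.117 0.009 [245.9 191.4] [274.4 218.5]
-0.03 0.112 0.011 [243.1 186.2] [277.2 218.8]
-0.03 0.073 0.011 [245.7 173. ] [274.9 201.2]
0 0.117 0.011 [242.8 193.8] [277.4 226.4]
0 0.117 0.009 [245.9 196.9] [274.3 223.5]
0 0.112 0.011 [243.1 191.4] [277.1 223.4]
0 0.073 0.011 [245.7 176. ] [274.8 203.8]
```

View pics/w7c.png

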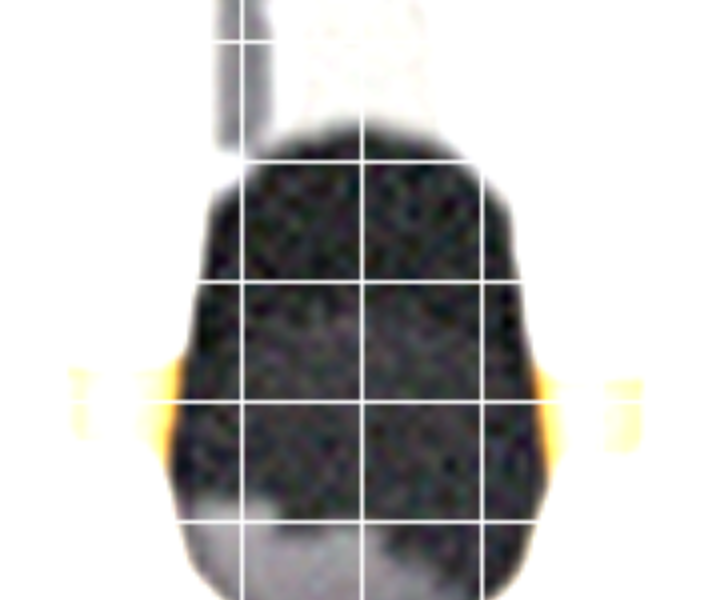

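```bash
sed -i 's/proj(f,vp(q,l))\[0\]-uv for f,l,uv in B/proj(f,vp(q,l))[0]-np.array(uv)+.5 for f,l,uv in B/' fit0.py; python3 - <<'E'
exec(open("fit0.py").read().replace('ob=r.get_obs()','ob=r.get_obs();np.savez("estb.npz",b=b)').replace("print(ob","0 and print(ob"))
o,p,M=cur(r);print(o["clock"],p,o["joints"].round(2))
tx=np.degrees(np.arctan2(M[1,0],M[0,0]));sp=tx-np.degrees(b[2]);print("spin",sp)
t=bar(b,0)
for x in plan(p,M,[t[0]+.005,t[1],.235],sp,9,.5): print([float(q) for q in x])
E
```

```text
valve [ 0.4828  0.2973 -0.0646 -0.8055] [-0.2  0.  -0.8  0.1 -0.9  0.1 -1.  -0.5 -0.1 -0.4 -0.4 -0.8  0.1 -1.1]
grip [0.4144 0.3017 0.1108] upright [0.4828 0.2973 0.14  ]
fix [0.5741 0.0016 0.0232] [ 0.3  0.8 -0.8  0.1  0.3 -0.4 -1.3  0.1 -1.7  0.8 -0.5  1.5 -0.6  1.5
 -0.6 -1.2 -1.5 -0.5 -0.6 -1.3 -1.   0.5  0.5 -0.6]
bar 0 [ 0.4291 -0.0018  0.083 ]
bar 1.047 [0.5568 0.0012 0.2922]
10.75 [0.48115508 0.293041   0.23968098] [-0.72  0.3   0.08  1.84 -0.03  1.01  0.86]
spin 83.94268498757874
[-3.31, 0.06, 0.25, 9.33, 0.5]
[-3.3, 0.06, -0.29, 9.33, 0.5]
[-3.21, 0.06, -0.82, 9.33, 0.5]
[-3.04, 0.06, -1.33, 9.33, 0.5]
[-2.78, 0.06, -1.81, 9.33, 0.5]
[-2.45, 0.06, -2.23, 9.33, 0.5]
[-2.06, 0.06, -2.6, 9.33, 0.5]
[-1.61, 0.06, -2.9, 9.33, 0.5]
[-1.12, 0.06, -3.12, 9.33, 0.5]
```

{"method": "send_rows", "body": {"plan": [[-3.3,0,0.25,9.3,0.5],[-3.3,0,-0.3,9.3,0.5],[-3.2,0,-0.8,9.3,0.5],[-3.05,0,-1.35,9.3,0.5],[-2.8,0,-1.8,9.3,0.5],[-2.45,0,-2.25,9.3,0.5],[-2.05,0,-2.6,9.3,0.5],[-1.6,0,-2.9,9.3,0.5],[-1.1,0,-3.1,9.3,0.5],[0,0,0,0,0.5],[0,0,0,0,0.5]]}}

```text
clock: 12.12
tcp_pos: [0.4355, -0.0008, 0.2405]
orientation: [-1.57, -0.023, 0.023]
contact_force: [0.3, -0.8, -0.1]
grip_width: 0.0428
```

```bash
python3 - <<'E'
from h import *
from bench import r
f=r.grab_frame("wrist");o,p,M=cur(r);print(o["clock"],p.round(4),M.round(3).tolist(),o["joints"].round(2))
np.savez("f8.npz",camera_matrix=f["camera_matrix"],cam_to_world=f["cam_to_world"])
a=f["image"][:,:,::-1].copy();b=np.load("estb.npz")["b"]
for l in [(-.145,-.06,.083),(-.145,.06,.083),(-.1,.11,.089),(-.1,-.11,.089)]:
    u=proj(f,vp(b,l))[0];print(l,u.round(1));cv2.circle(a,tuple(int(round(x)) for x in u),2,(0,0,255),-1)
a=cv2.resize(a,(768,576))
for i in range(0,512,20): cv2.putText(a,str(i),(int(i*1.5),10),0,.35,(0,0,255),1)
for i in range(0,384,20): cv2.putText(a,str(i),(0,int(i*1.5)+4),0,.35,(255,0,0),1)
cv2.imwrite("pics/w8.png",a)
E
```

```text
12.175 [ 0.4356 -0.0005  0.2405] [[1.0, -0.0, -0.03], [0.03, 0.0, 1.0], [-0.0, -1.0, 0.0]] [-0.54  0.07  0.43  2.13 -0.04  0.95 -0.07]
(-0.145, -0.06, 0.083) [253.7 241.4]
(-0.145, 0.06, 0.083) [253.6 105.4]
(-0.1, 0.11, 0.089) [313.8  37. ]
(-0.1, -0.11, 0.089) [301.8 293.1]
```

View pics/w8.png

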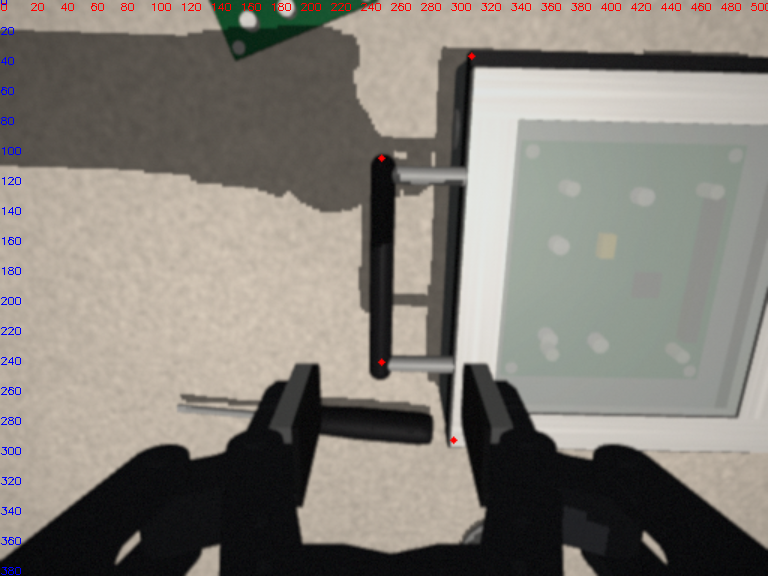

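```bash
python3 - <<'E'
src=open("fit0.py").read().replace('D=r.grab_frame("side")','D=r.grab_frame("side");W=dict(np.load("f8.npz"))')
src=src.replace("def rb","B+=[(W,(-.145,-.067,.083),(253.8,253))]*2+[(W,(-.145,.067,.083),(255.6,102.3))]*2+[(W,(-.1,.11,.089),(315,39))]*2\ndef rb")
exec(src.split("ob=r.get")[0])
np.savez("estb.npz",b=b)
o,p,M=cur(r);print(o["clock"],p,np.degrees(np.arctan2(M[1,0],M[0,0])-b[2]))
t=bar(b,0)
print((M.T@(t-[0,0,.005]-p)*100).round(2))
prev=bar(b,0)
for a in np.linspace(0,1.047,23)[1:]:
    c=bar(b,a);print((M.T@(c-prev)*100).round(2).tolist());prev=c
E
```

```text
valve [ 0.4828  0.2973 -0.0646 -0.8055] [-0.2  0.  -0.8  0.1 -0.9  0.1 -1.  -0.5 -0.1 -0.4 -0.4 -0.8  0.1 -1.1]
grip [0.4144 0.3017 0.1108] upright [0.4828 0.2973 0.14  ]
fix [ 0.5747 -0.0009  0.0244] [-0.3  0.7 -1.4 -0.  -0.3 -0.6 -1.9 -0.1 -2.3  0.7 -1.1  1.4 -0.4  1.9
 -0.3 -0.7 -1.3 -0.1 -0.3 -0.8 -0.7  1.   0.9 -0.1  1.1 -1.5  1.1 -1.5
 -0.9 -2.  -0.9 -2.  -0.3  2.3 -0.3  2.3]
bar 0 [ 0.4297 -0.0044  0.083 ]
bar 1.047 [ 0.5574 -0.0013  0.2922]
12.275 [ 4.35630386e-01 -3.75932247e-04  2.40561133e-01] 0.3205195083550745
[-0.6  16.26 -0.39]
[0.06, -1.16, -0.0]
[0.11, -1.16, -0.0]
[0.17, -1.15, -0.0]
[0.22, -1.15, -0.0]
[0.28, -1.13, -0.0]
[0.33, -1.12, -0.0]
[0.38, -1.1, -0.0]
[0.43, -1.08, -0.0]
[0.48, -1.06, -0.0]
[0.53, -1.04, -0.0]
[0.58, -1.01, -0.0]
[0.63, -0.98, -0.0]
[0.68, -0.95, -0.0]
[0.72, -0.92, -0.0]
[0.76, -0.88, -0.0]
[0.81, -0.84, -0.0]
[0.84, -0.8, -0.0]
[0.88, -0.76, -0.0]
[0.92, -0.72, -0.01]
[0.95, -0.68, -0.01]
[0.98, -0.63, -0.01]
[1.01, -0.58, -0.01]
```

{"method": "send_rows", "body": {"plan": [[-0.2,2,-0.1,0,0.5],[-0.2,3,-0.1,0,0.5],[-0.2,3,-0.2,0,0.5],[0,3,0,0,0.5],[0,2.5,0,0,0.5],[0,1.7,0,0,0.5],[0,1,0,0,0.5],[0,0,0,0,0.5],[0,0,0,0,0.5]], "force": 40}}

```text
clock: 13.4
tcp_pos: [0.4301, -0.0053, 0.0792]
orientation: [-1.57, -0.023, 0.021]
contact_force: [0.8, -0.8, -1.5]
grip_width: 0.0424
```

```bash
python3 - <<'E'
from h import *
from bench import r
o,p,M=cur(r);print(o["clock"],p.round(4),o["grip_width"],o["contact_force"],o["joints"].round(2))
f=r.grab_frame("wrist");g=r.grab_frame("side")
cv2.imwrite("pics/x9.png",np.hstack([f["image"][:,100:400,::-1],cv2.resize(g["image"][150:270,190:310,::-1],(384,384),interpolation=cv2.INTER_CUBIC)]))
E
```

```text
13.4 [ 0.4301 -0.0053  0.0792] 0.04239989062472515 [ 0.75517568 -0.83698905 -1.52454938] [-0.44  0.36  0.36  2.28 -0.25  0.54  0.14]
```

View pics/x9.png

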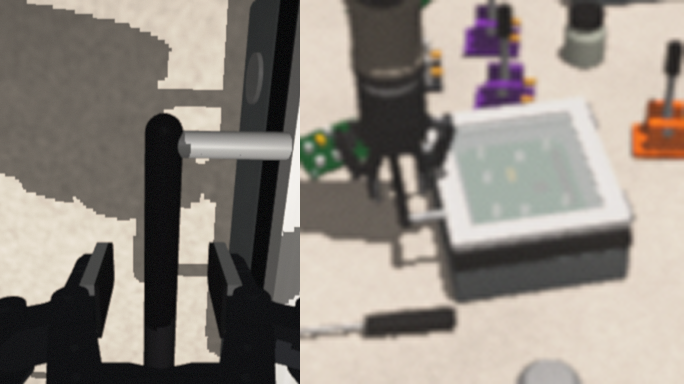

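The bar runs midway between the fingers (wrist: bar at x≈262, fingers at 205 and 320). Close.

{"method": "send_rows", "body": {"plan": [[0,0.3,0,0,0.5],[0,0,0,0,0.05],[0,0,0,0,0.05],[0,0,0,0,0.05],[0,0,0,0,0.05],[0,0,0,0,0.05]], "force": 40}}

```text
clock: 14.25
tcp_pos: [0.4302, -0.0055, 0.0759]
orientation: [-1.571, -0.022, 0.021]
contact_force: [2.0, -0.8, 0.7]
grip_width: 0.0127
```

{"method": "send_rows", "body": {"plan": [[0.06,-1.16,0,0,0.05],[0.11,-1.16,0,0,0.05],[0.17,-1.15,0,0,0.05],[0.22,-1.15,0,0,0.05],[0.28,-1.13,0,0,0.05],[0.33,-1.12,0,0,0.05],[0.38,-1.1,0,0,0.05],[0.43,-1.08,0,0,0.05],[0.48,-1.06,0,0,0.05],[0.53,-1.04,0,0,0.05],[0.58,-1.01,0,0,0.05]]}}

```text
clock: 15.62
tcp_pos: [0.464, -0.0051, 0.1974]
orientation: [-1.571, -0.018, 0.024]
contact_force: [-2.1, -4.4, -1.9]
grip_width: 0.0127
```

```bash
python3 - <<'E'
from h import *
from bench import r
o,p,M=cur(r);print(o["clock"],p.round(4),o["grip_width"],o["contact_force"],o["joints"].round(2))
b=np.load("estb.npz")["b"];print(bar(b,1.047/2))
g=r.grab_frame("side")
cv2.imwrite("pics/x10.png",cv2.resize(g["image"][90:270,170:330,::-1],(533,600),interpolation=cv2.INTER_CUBIC))
E
```

```text
15.625 [ 0.464  -0.0051  0.1974] 0.012709626219230599 [-2.05483298 -4.44845736 -1.93636066] [-0.51  0.2   0.44  2.11 -0.11  0.86  0.02]
[ 0.46553947 -0.0035461   0.20467549]
```

View pics/x10.png

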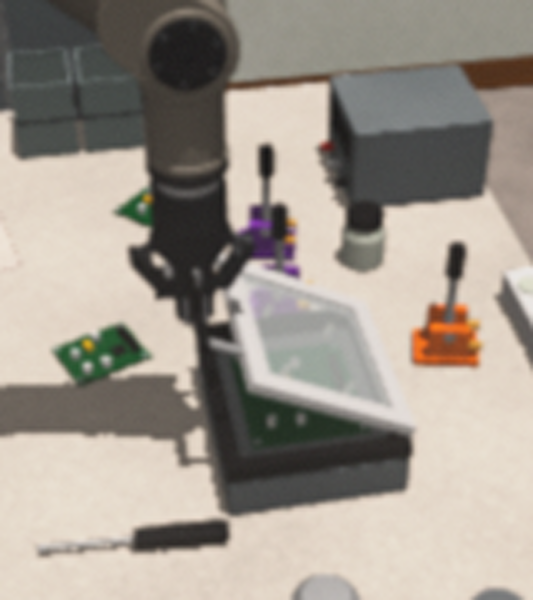

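{"method": "send_rows", "body": {"plan": [[0.63,-0.98,0,0,0.05],[0.68,-0.95,0,0,0.05],[0.72,-0.92,0,0,0.05],[0.76,-0.88,0,0,0.05],[0.81,-0.84,0,0,0.05],[0.84,-0.8,0,0,0.05],[0.88,-0.76,0,0,0.05],[0.92,-0.72,0,0,0.05],[0.95,-0.68,0,0,0.05],[0.98,-0.63,0,0,0.05],[1.01,-0.58,0,0,0.05],[0,0,0,0,0.05]]}}

```text
clock: 17.18
tcp_pos: [0.5563, -0.0042, 0.2882]
orientation: [-1.571, -0.018, 0.021]
contact_force: [-15.7, -5.6, 23.1]
grip_width: 0.0124
```

```bash
python3 - <<'E'
from h import *
from bench import r
o,p,M=cur(r);print(o["clock"],p.round(4),o["grip_width"],o["contact_force"],o["joints"].round(2))
b=np.load("estb.npz")["b"];print(bar(b,1.047))
def dim(f,x,y,w,h,s,nm):
    a=f["image"][:,:,::-1][y:y+h,x:x+w];a=cv2.resize(a,(w*s,h*s),interpolation=cv2.INTER_CUBIC)
    for i in range(0,w,10): cv2.putText(a,str(x+i),(i*s,10),0,.3,(0,0,255),1);cv2.line(a,(i*s,0),(i*s,h*s),(150,150,255),1)
    for i in range(0,h,10): cv2.putText(a,str(y+i),(0,i*s+10),0,.3,(255,0,0),1);cv2.line(a,(0,i*s),(w*s,i*s),(255,150,150),1)
    cv2.imwrite(nm,a)
g=r.grab_frame("side");dim(g,205,120,100,120,5,"pics/d11.png")
c=r.grab_frame("scene");dim(c,210,110,160,120,5,"pics/s11.png")
for th in (.96,1.047,1.13):
    for n,f in (("side",g),("scene",c)):
        print(th,n,[proj(f,bar(b,th,y,d,h))[0].round(1).tolist() for y,d,h in [(.11,.2,.012),(-.11,.2,.012),(-.056,.245,.006),(-.11,0,.012),(.11,0,.012)]])
E
```

```text
17.175 [ 0.5563 -0.0042  0.2882] 0.012438427534994806 [-15.73233163  -5.61549154  23.1337156 ] [-0.49  0.25  0.47  1.82 -0.13  1.1   0.05]
[ 0.55735472 -0.00130983  0.29215305]
0.96 side [[251.0, 149.0], [265.1, 186.6], [252.2, 169.5], [295.4, 217.8], [279.1, 180.0]]
0.96 scene [[286.1, 164.9], [233.6, 144.4], [250.4, 137.3], [218.3, 195.6], [268.4, 218.5]]
1.047 side [[255.1, 146.6], [269.8, 183.9], [257.8, 166.1], [295.5, 218.0], [279.2, 180.1]]
1.047 scene [[283.9, 165.4], [231.1, 144.7], [247.5, 137.4], [218.2, 195.9], [268.3, 218.7]]
1.13 side [[259.2, 144.5], [274.5, 181.7], [263.3, 163.2], [295.6, 218.2], [279.3, 180.3]]
1.13 scene [[281.6, 166.3], [228.5, 145.4], [244.5, 137.9], [218.1, 196.1], [268.3, 219.0]]
```

View pics/d11.png

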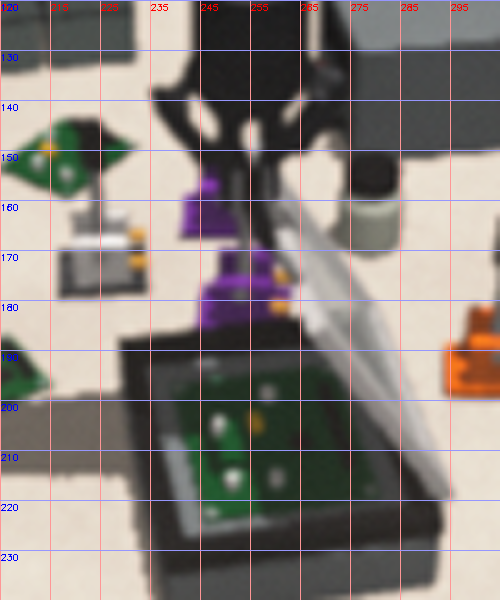

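View pics/s11.png

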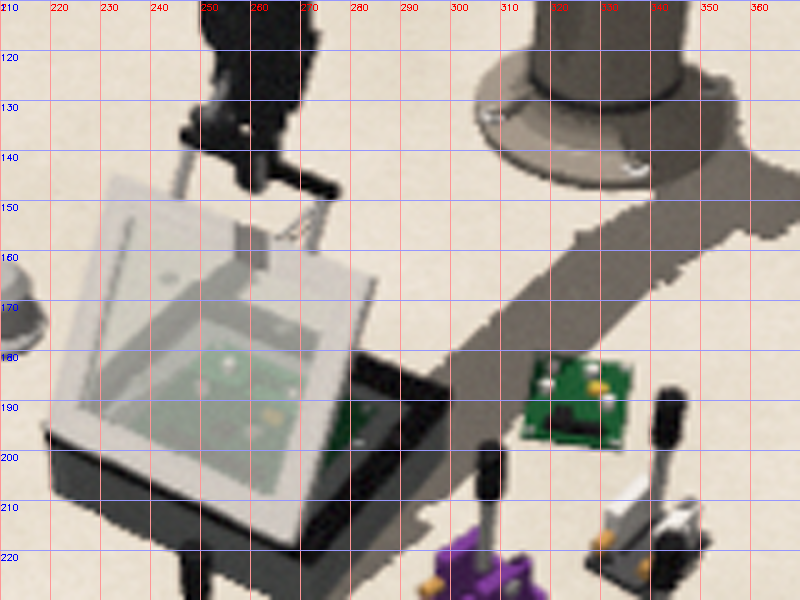

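{"method": "send_rows", "body": {"plan": [[-0.1,-0.17,0,0,0.05],[0,0,0,0,0.05],[0,0,0,0,0.05]]}}

```text
clock: 17.65
tcp_pos: [0.5551, -0.0042, 0.2877]
orientation: [-1.572, -0.018, 0.021]
contact_force: [-7.3, -7.0, 8.9]
grip_width: 0.0125
```

```bash
python3 - <<'E'
from bench import r
o=r.get_obs();print(o["clock"],o["tcp_pos"].round(4),o["contact_force"],o["moment"])
E
```

```text
17.65 [ 0.5551 -0.0042  0.2877] [-7.31374812 -7.012565    8.90431188] [-1.32563275  1.71440543 -0.25000865]
```

{"method": "send_rows", "body": {"plan": [[-0.05,-0.1,-0.1,0,0.05],[0,0,0,0,0.05],[0,0,0,0,0.05]]}}

```text
clock: 18.02
tcp_pos: [0.555, -0.0042, 0.2878]
orientation: [-1.572, -0.019, 0.022]
contact_force: [-3.8, -4.9, 1.6]
grip_width: 0.0121
```

```bash
python3 - <<'E'
from h import *
from bench import r
o=r.get_obs();print(o["clock"],o["tcp_pos"].round(4),o["contact_force"])
def dim(f,x,y,w,h,s,nm):
    a=f["image"][:,:,::-1][y:y+h,x:x+w];a=cv2.resize(a,(w*s,h*s),interpolation=cv2.INTER_CUBIC)
    for i in range(0,w,10): cv2.putText(a,str(x+i),(i*s,10),0,.3,(0,0,255),1);cv2.line(a,(i*s,0),(i*s,h*s),(150,150,255),1)
    for i in range(0,h,10): cv2.putText(a,str(y+i),(0,i*s+10),0,.3,(255,0,0),1);cv2.line(a,(0,i*s),(w*s,i*s),(255,150,150),1)
    cv2.imwrite(nm,a)
g=r.grab_frame("side");dim(g,235,145,65,80,7,"pics/d12.png")
c=r.grab_frame("scene");dim(c,212,125,90,75,8,"pics/s12.png")
np.savez("g12.npz",**{k:g[k] for k in ("camera_matrix","cam_to_world")});np.savez("c12.npz",**{k:c[k] for k in ("camera_matrix","cam_to_world")})
E
```

```text
18.025 [ 0.555  -0.0042  0.2878] [-3.82882484 -4.86531017  1.61695942]
```

View pics/d12.png

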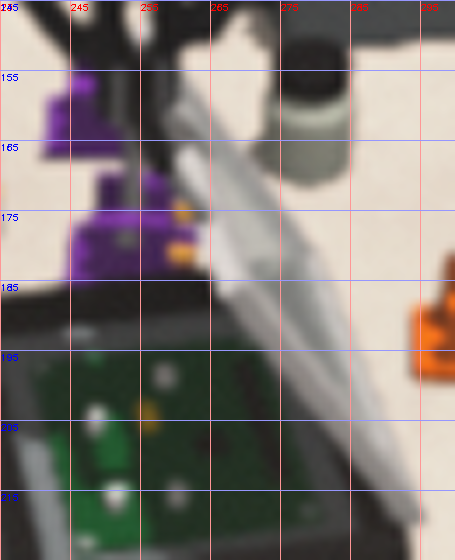

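View pics/s12.png

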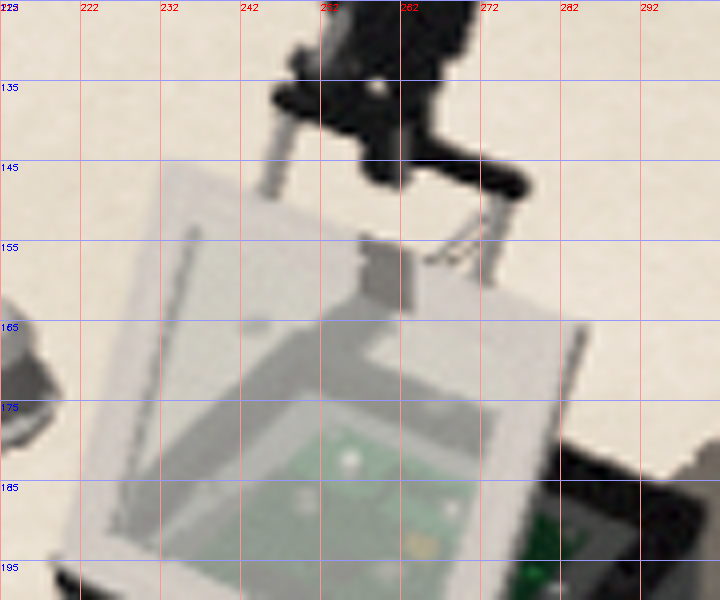

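```bash
python3 - <<'E'
from h import *
c,g=dict(np.load("c12.npz")),dict(np.load("g12.npz"));b=np.load("estb.npz")["b"]
P=[(c,(-.06,.245,.006),(247.3,137.2)),(c,(.06,.245,.006),(276.8,147.8)),(c,(-.11,.2,.012),(232.2,145.5)),(c,(.11,.2,.012),(285,164.5))]
Q=[(g,(-.11,.2,0),(266.5,187.2)),(g,(-.11,0.0,.006),(295,218.5))]
for nm,pp in (("scene",P),("bar",P[:2]),("corners",P[2:]),("side",Q[:1]),("all",P+Q)):
    f=lambda q:np.concatenate([proj(F,bar(b,q[0],*l))[0]-np.array(uv)+.5 for F,l,uv in pp])
    s=least_squares(f,[1.]);print(nm,s.x.round(3),s.fun.round(1))
f=lambda q:np.concatenate([proj(F,bar([b[0]+q[1],b[1]+q[2],b[2]],q[0],*l))[0]-np.array(uv)+.5 for F,l,uv in P+Q])
s=least_squares(f,[1.,0,0]);print("free",s.x.round(3),s.fun.round(1))
for dx in (-.005,0,.005):
  p=np.array([.555+.6747-.6747-.0005,.2878+.007]);print("kin",np.arctan2(p[1]-.077,.6747+dx-p[0])-.0245, np.hypot(p[1]-.077,.6747+dx-p[0]))
E
```

```text
scene [1.027] [ 0.5  0.3 -0.1  0.6 -0.  -0.4 -0.1  1.2]
bar [1.032] [ 0.3  0.3 -0.2  0.6]
corners [1.02] [ 0.2 -0.4  0.1  1.2]
side [1.032] [-0.2 -0.4]
all [1.029] [ 0.4  0.3 -0.1  0.6 -0.1 -0.4 -0.2  1.3 -0.4 -0.3 -0.5  0.8]
free [ 1.028 -0.    -0.   ] [ 0.3  0.2 -0.2  0.5 -0.2 -0.4 -0.3  1.2 -0.4 -0.2 -0.4  0.9]
kin 1.0597768898761153 0.24638969134279942
kin 1.0420089972555588 0.24876671803117065
kin 1.0245828240943615 0.25122077939533577
```

{"method": "send_rows", "body": {"plan": [[0.1,-0.05,0,0,0.05],[0,0,0,0,0.05],[0,0,0,0,0.05],[0,0,0,0,0.05],[0,0,0,0,0.05]]}}

```text
clock: 18.75
tcp_pos: [0.556, -0.0042, 0.2883]
orientation: [-1.572, -0.019, 0.022]
contact_force: [-3.9, -5.8, 0.6]
grip_width: 0.0125
```

```bash
python3 - <<'E'
from bench import r
import cv2
o=r.get_obs();print(o["clock"],o["tcp_pos"].round(4),o["contact_force"].round(1),o["grip_width"],abs(o["qvel"]).max())
c=r.grab_frame("scene");cv2.imwrite("pics/s13.png",c["image"][:,:,::-1])
E
```

```text
18.75 [ 0.556  -0.0042  0.2883] [-3.9 -5.8  0.6] 0.012532400722196455 0.002261216914011051
```

View pics/s13.png

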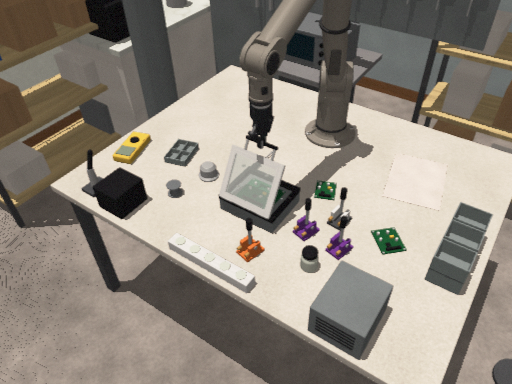

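The lid is held open at the bar (262,140), the valve lever is upright at (342,200), and the bystanders are where they started. The arm is still, so I hand in.

```bash
python3 -c "
from bench import r
print(r.hand_in())"
```

```text
the job is handed in; nothing more can be done
None
```

I set the aluminium valve's lever upright, then lifted the lid by its bar to about 59–60° and handed in with the bar still held, at 18.8 s of the 51 s allowed.

- **Lever:** The first swing left it about 0.12 rad short of upright, so I gripped it again and corrected it before touching the lid. The combined camera fit then gave −0.026 rad. The views disagreed: the side view alone gave −0.01, and a weak fit to the scene view alone gave −0.115. Close features in the wrist picture put it between −0.02 and 0. I judged it about −0.015 rad.
- **Lid:** The pictures gave 1.03 rad and the arm pose 1.04 rad. I then raised it about 1 mm more and did not measure the angle again.
- **Forces:** The wrist force reached about 28 N at the end of the lift, because the arm was pressing the bar towards the hinge. I eased it to about 7 N. The arm was standing still at hand-in, with the fingers closed to 12.5 mm on the 14 mm bar.
- **Other things on the bench:** They looked undisturbed in the last picture; I compared it with the first by eye only.

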